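Set the air needle valve two turns open and hold it

TASK

Set the air valve on the table: turn its red handwheel clockwise (seen from above) until it comes up against its stop, then back it off exactly two full turns anticlockwise. The valve creeps shut when let go, so finish with the fingers still gripping the wheel's upright black crank handle and hold it there, still, at the two-turn mark. Leave the other things on the table undisturbed.

Things in the scene. Friction and masses are not known exactly. Their poses are not given: they have to be found in the camera images.
- wheel_center (a point): Point on the vertical axis of the red handwheel, at the height of the middle of its rim (89 mm above the table). The wheel lies level, with its rim's centre line at radius 50 mm and 114 mm over all; rim top is 96 mm above the table, hub top 100 mm. It sits on a valve with a dark steel base plate, 100 x 215 mm, fixed to the table; the valve's aluminium block, brass pipes and small round gauge all stay below the wheel (under 70 mm high).
- valve_wheel (a joint): Angle of the handwheel in rad: 0 is hard against the closed stop, and it grows as the wheel turns anticlockwise seen from above (opening), by 6.283 a full turn, to at most 20. It starts between about half a turn and 1.3 turns open. Turning takes 0.3 to 4 N at the handle and the stop is rigid; a light return spring (0.008 N m per rad) pulls it shut, against 0.08 N m of friction: below about 10 rad it stays where it is left, at two turns it slowly creeps shut if let go.
- handle_grip (a point): Middle of the black crank handle: an upright round sleeve, 18 mm in diameter and 48 mm tall (from 99 to 147 mm above the table), that stands on the wheel's rim 50 mm from the axis; the point is on its axis, 123 mm above the table. The sleeve spins freely on its pin, so a gripper holding it need not turn as the wheel goes round; nothing near it on the wheel stands higher than its foot except the hub, 1 mm higher.
- crank_handle: The black sleeve of the crank handle itself; origin on its axis at its foot, z up. It spins freely, so its yaw does not tell the wheel's angle.
- wax_tin: Bystander: round tan tin with a dark lid, 70 mm wide, 32 mm high; origin under its centre.
- alabaster_bird: Bystander: small carved grey-white stone bird, 52 x 144 x 61 mm; origin under its centre, y along its length.
- cup: Bystander: white drinking cup with a red band, 81 mm wide, 142 mm tall; origin under its centre.
- masking_tape: Bystander: cream roll of masking tape lying flat, 102 mm wide, 24 mm high; origin under its centre.
- tape_measure: Bystander: yellow tape measure standing on edge, 34 x 84 x 68 mm; origin under its centre.
- raw_block: Bystander: rough grey-white block of stone, 49 x 64 x 38 mm; origin under its centre.

How it is judged:
On the way:
1. the wheel is turned clockwise against its closed stop (value of joint valve_wheel below 0.1 rad), for 0.1 s.
At the end, for the whole second after the job is handed in: Closed to its stop first (within 0.1 rad), the wheel stands still (under 0.1 rad/s) two turns open (12.57 +-0.25 rad), the fingers gripping the crank handle (over 2 N, its axis within 15 mm of the grasp point from above). No bystander moved over 25 mm (value of joint valve_wheel between 12.316 and 12.816 rad and velocity of joint valve_wheel between -0.1 and 0.1 rad/s and contact force between the fingers and crank_handle above 2 N and horizontal distance between the grasp point and crank_handle below 0.015 m); the arm keeps its last pose, push and grip.
It fails at once if a bystander is disturbed (moved over 25 mm) (distance of any of wax_tin, alabaster_bird, cup, masking_tape, tape_measure, raw_block from where it was at the start of the episode above 0.025 m).
It also fails if it takes over 72 s, if anything falls off the work surface, if the arm or the gripper's body presses on something with over 40 N, if the wrist force passes 120 N, or if a joint passes its speed limit or range.

ROBOT

A 6-joint arm with a two-finger parallel gripper is mounted at the origin on a cart in front of the work surface, level with it; the furniture and walls round the work are solid. World frame = base frame: x ahead of the robot, y to its left, z up, the work surface at z = 0. Lengths are in m, angles in rad, forces in N, time in s.
With the tool pointing down it reaches from about 0.275 to 0.975 m from the base axis. Payload 8.4 kg.
Tool frame: the origin (TCP) lies midway between the tips of the shut fingers; the grasp point (between the pads) lies 19 mm behind it (r.grip_depth is the distance from the TCP to the grasp point, in m); z points along the fingers, y is the line along which they close (so a half turn about z gives the same grasp; the last joint's range is limited). The gripper opens to 92 mm and grips with 3 to 60 N. Pads are 20 mm wide; open, the fingers measure 128 mm over their backs; the gripper's body (75 mm by 189 mm) begins 69 mm behind the grasp point.
Start: joints at [1.314, 0.353, 1.633, -0, 1.155, -0.002], TCP at [0.158, 0.605, 0.215] pointing down, gripper open.
Joint ranges: [-2.63, 2.63], [-0.92, 2.1], [0.06, 2.66], [-1.3, 4.44], [0, 2.69], [-3.02, 3.02]. Speed limits (rad/s): [2.22, 2.22, 2.79, 3.14, 3.14, 3.14].

INTERFACE

Orientations are given as a unit quaternion [w, x, y, z].
In Python, from plant import r gives the robot as it stands.
- The arm moves only by the shell command python3 -m inch 'ROWS' [FORCE]. ROWS is JSON, a list that holds one entry, the list of rows, each a list of 7 numbers: the shift along the tool's x, y, z in units of 25 mm (1.0 is 25 mm), then the turn, a rotation vector about the tool's x, y, z in units of 6 degrees (1.0 is 6 degrees), then the finger opening in mm, from 0 to 91.9. A call has 1 to 10 rows; each row is the pose to reach, as a shift and turn from the pose commanded when the call began, along the tool's axes at that moment; what a row does not reach only later rows make up. A row lasts 1/10 s, in which the tool goes at most 50 mm and 8.59 degrees, less where a joint would pass 70% of its speed; a pose out of reach is approached as far as the arm can. A call with a gripper value outside its range is refused whole. The fingers move at their own pace and stop on an object; FORCE is the grip in N (left out, the last holds). Time passes only in rows, so rows that repeat a pose let the fingers close. It gives the time, the measured TCP pose, the force, the opening and the grip force at its end, in the units of the state.
- r.get_state(): the state, without advancing time (a new reading comes with each control period).
- r.camera(name): name is "scene" or "top"; returns (picture, depth): 480x640x3 uint8, blue, green, red; 480x640 float32, m along the optical axis (not along the pixel's ray), 0 where there is no reading.
- r.get_calibration(name): a dict with "intrinsics" (3x3 intrinsics, pixels), "distortion" ([k1, k2, p1, p2, k3] as OpenCV has them; the pictures are not rectified), "extrinsics" (4x4, takes a point from world to camera coordinates). Camera axes: x right, y down, z forward; pixel columns grow to the right and rows downward; lengths in m; the calibration is good to about 2 mm. A picture is of the moment at which its call begins. get_calibration takes no time and is no camera call.
- r.finish_job(): hands the job in; it is judged then, once.
The state is a dict: "clock": time; "joints": joint angles; "joint_velocities": joint speeds; "joint_efforts": joint torques, N m; "ee_pos": TCP position; "ee_rot": TCP orientation; "force": force on the tool from outside, world axes, zero at the start; "wrist_torque": the same for the moment, N m; "finger_gap": finger opening in m; "grasp_force": force on a finger pad.
Only numpy, scipy, OpenCV 4.12 (cv2) and the standard library are available. Lean on these libraries where they do the work, as an engineer would, in place of code of your own. Each camera call takes 0.05 s, during which the arm holds its last target. There are 200 camera calls.

## Working session

There is one attempt and no reset: what is moved stays moved. The work goes in short steps, Python scripts to look and compute and a shell command to move; the robot and the scene stay as the last step left them, time stands still between calls to the robot, and variables do not carry over. Pictures are saved under pics/ and viewed, at most 10 in all, crops included, and the job is handed in when it is done.

```bash
ls; mkdir -p pics; python3 - <<'E'
from plant import r
import cv2,numpy as np
for n in("top","scene"):
    p,d=r.camera(n); cv2.imwrite(f"pics/{n}0.png",p); np.save(f"pics/{n}0.npy",d)
    c=r.get_calibration(n); print(n,c)
print(r.get_state())
E
```

```text
pics
top {'intrinsics': array([[440.51762292,   0.        , 322.7136365 ],
       [  0.        , 440.51762292, 242.54618622],
       [  0.        ,   0.        ,   1.        ]]), 'distortion': array([-0.01166013,  0.        ,  0.        ,  0.        ,  0.        ]), 'extrinsics': array([[-0.01763199, -0.99967469,  0.01842905,  0.00692781],
       [-0.99763617,  0.01636567, -0.06674008,  0.54284935],
       [ 0.06641676, -0.01956225, -0.99760019,  1.12592839],
       [ 0.        ,  0.        ,  0.        ,  1.        ]])}
scene {'intrinsics': array([[480.65665952,   0.        , 317.89522343],
       [  0.        , 480.65665952, 244.06244447],
       [  0.        ,   0.        ,   1.        ]]), 'distortion': array([-0.0254729,  0.       ,  0.       ,  0.       ,  0.       ]), 'extrinsics': array([[ 0.8074852 , -0.58973743,  0.01331948, -0.43054226],
       [-0.40521751, -0.5709614 , -0.7140041 ,  0.28916896],
       [ 0.42867985,  0.57115046, -0.70001481,  0.97304874],
       [ 0.        ,  0.        ,  0.        ,  1.        ]])}
{'clock': 0.1, 'joints': array([ 1.31361928e+00,  3.53582909e-01,  1.63402318e+00,  2.01656895e-05,
        1.15519685e+00, -2.39935991e-03]), 'joint_velocities': array([-0.00014167, -0.00145623, -0.00186092, -0.00011014, -0.00102319,
       -0.00048715]), 'joint_efforts': array([ 2.51772535e-04, -5.94900405e+01, -3.34926188e+01,  6.97642844e-02,
        1.82784512e-02, -2.42548339e-05]), 'ee_pos': array([0.15740402, 0.60441534, 0.21395191]), 'ee_rot': array([-8.74648258e-05,  1.27048601e-01,  9.91896308e-01, -5.98861397e-04]), 'force': array([-0.22906072, -1.03956909, -0.40363832]), 'wrist_torque': array([-0.00077558,  0.03035385, -0.01097807]), 'grasp_force': 0.0, 'finger_gap': 0.09215107727959851}
```

View pics/top0.png

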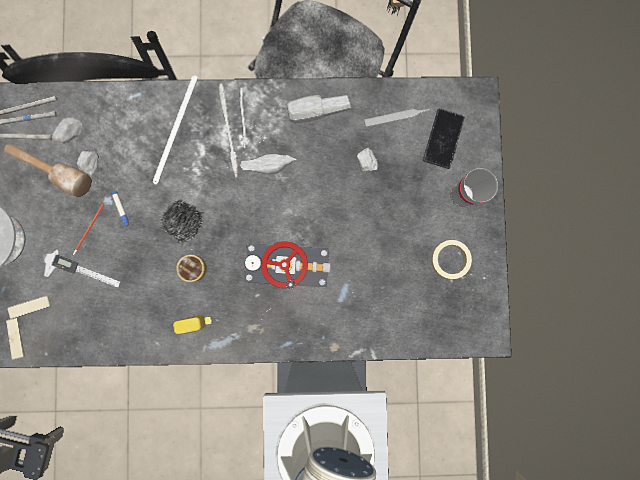

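View pics/scene0.png

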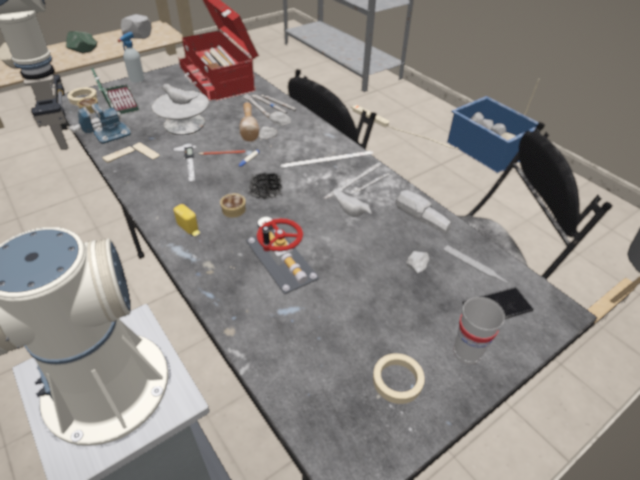

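The top view shows the wheel at about (285,264), and a small dark blob at (291,284) that could be the handle. The scene view shows the wheel at (280,235), with something black at about (266,236). I'll measure both and look closer.

```bash
cat > h.py <<'E'
import cv2,numpy as np
from plant import r
def ray(n,uv,z):
    c=r.get_calibration(n);E=c["extrinsics"];R,t=E[:3,:3],E[:3,3]
    p=cv2.undistortPoints(np.array([[uv]],float),c["intrinsics"],c["distortion"])[0,0]
    o=-R.T@t;d=R.T@np.array([p[0],p[1],1.]);return o+d*(z-o[2])/d[2]
def pix(n,P):
    c=r.get_calibration(n);E=c["extrinsics"]
    return cv2.projectPoints(np.array([P],float),cv2.Rodrigues(E[:3,:3])[0],E[:3,3],c["intrinsics"],c["distortion"])[0][0,0]
def red(p):
    h=cv2.cvtColor(p,cv2.COLOR_BGR2HSV);return (((h[...,0]<8)|(h[...,0]>172))&(h[...,1]>150)&(h[...,2]>80)).astype(np.uint8)
def wheel(n,p,box):
    m=red(p);k=np.zeros_like(m);x0,y0,x1,y1=box;k[y0:y1,x0:x1]=m[y0:y1,x0:x1]
    c=max(cv2.findContours(k,cv2.RETR_EXTERNAL,cv2.CHAIN_APPROX_NONE)[0],key=len)[:,0]
    P=np.array([ray(n,q,.089)[:2] for q in c]);
    (a,rr)=cv2.minEnclosingCircle(P.astype(np.float32));return a,rr,cv2.fitEllipse(P.astype(np.float32))
E
python3 - <<'E'
from h import *
boxes={"top":(255,235,320,295),"scene":(245,205,320,265)}
out=[]
for n,b in boxes.items():
    p=cv2.imread(f"pics/{n}0.png");print(n,wheel(n,p,b))
    x0,y0,x1,y1=b;out.append(cv2.resize(p[y0:y1,x0:x1],(400,320),interpolation=cv2.INTER_CUBIC))
cv2.imwrite("pics/c0.png",np.hstack(out))
E
```

```text
top ((0.487352192401886, 0.09410813450813293), 0.05624082684516907, ((0.4898645281791687, 0.09234191477298737), (0.10430847853422165, 0.10670322179794312), 17.708158493041992))
scene ((0.48127561807632446, 0.0941002368927002), 0.057817358523607254, ((0.4835898280143738, 0.09285514801740646), (0.09812954813241959, 0.10304000973701477), 132.34278869628906))
```

View pics/c0.png

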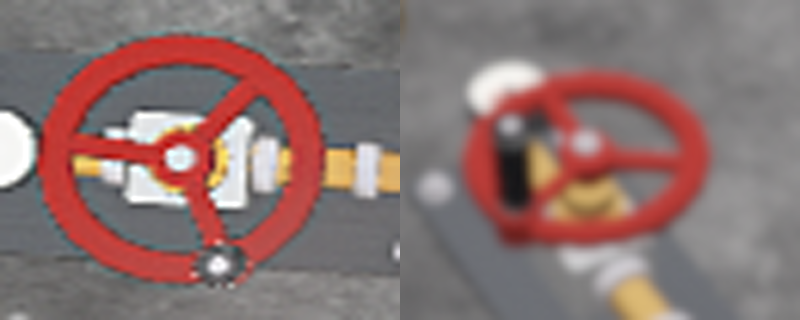

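The handle stands on the rim nearest the robot. In the top view its pin head is at about (290.4,284.5) and the hub at (284.3,264.4). In the scene view the head is at about (265.6,228.4) and the hub at (279.8,231.7).

```bash
python3 - <<'E'
from h import *
for n,h,c in(("top",(290.4,284.5),(284.3,264.4)),("scene",(265.6,228.4),(279.8,231.7))):
    H=ray(n,h,.149);C=ray(n,c,.1);print(n,H,C,np.linalg.norm((H-C)[:2]))
H=.5*(ray("top",(290.4,284.5),.149)+ray("scene",(265.6,228.4),.149))
s=r.get_state();from scipy.spatial.transform import Rotation as R
q=s["ee_rot"];M=R.from_quat(np.r_[q[1:],q[0]]).as_matrix();print(M)
print("obstacles",[ray("top",p,.03)for p in((190,267),(190,325))])
E
```

```text
top [0.43945331 0.07568236 0.149     ] [0.48641018 0.09237777 0.1       ] 0.04983657901508813
scene [0.43624667 0.07318129 0.149     ] [0.48359297 0.09055237 0.1       ] 0.050432390750693
[[-9.67717291e-01  2.52037972e-01 -3.25681081e-04]
 [ 2.52038182e-01  9.67716589e-01 -1.16579225e-03]
 [ 2.13430702e-05 -1.21024139e-03 -9.99999267e-01]]
obstacles [array([0.48518289, 0.33731609, 0.03      ]), array([0.33873753, 0.33709176, 0.03      ])]
```

```bash
python3 -m inch '[[[-0.8,-0.9,0,0,0,-0.12,91],[-2.4,-2.6,0,0,0,-0.36,91],[-4,-4.4,0,0,0,-0.6,91],[-5.6,-6.1,0,0,0,-0.85,91],[-7.2,-7.9,0,0,0,-1.1,91],[-8.8,-9.6,0,0,0,-1.3,91],[-10.4,-11.4,0,0,0,-1.55,91],[-12,-13.1,0,0,0,-1.8,91],[-13.6,-14.9,0,0,0,-2.05,91],[-15,-16.4,0,0,0,-2.25,91]]]' 15
python3 -m inch '[[[-0.7,-0.9,0,0,0,-0.1,91],[-1,-1.1,0,0,0,-0.18,91],[-1,-1.1,0,0,0,-0.18,91]]]'
python3 - <<'E'
from h import *
s=r.get_state();print(s)
for n in("top","scene"):
    p,d=r.camera(n);cv2.imwrite(f"pics/{n}1.png",p)
cv2.imwrite("pics/c1.png",cv2.resize(p[150:300,200:360],(800,600)))
from scipy.spatial.transform import Rotation as R
q=s["ee_rot"];M=R.from_quat(np.r_[q[1:],q[0]]).as_matrix();print(M,M.T@(np.array([.4375,.0745,.110])-s["ee_pos"])/.025)
E
```

```text
clock: 1.1
ee_pos: [0.3821, 0.1784, 0.2147]
ee_rot: [0.0, 0.009, 1.0, 0.0]
force: [0.7, 0.7, -1.6]
finger_gap: 0.0913
grasp_force: 0.0
clock: 1.4
ee_pos: [0.4067, 0.1519, 0.2145]
ee_rot: [-0.0, 0.001, 1.0, 0.0]
force: [0.6, 0.4, 0.1]
finger_gap: 0.0904
grasp_force: 0.0
{'clock': 1.4, 'joints': array([ 3.53886932e-01,  4.91117895e-02,  2.01973492e+00,  2.29812265e-04,
        1.07278491e+00, -1.21443044e+00]), 'joint_velocities': array([ 0.04251705, -0.00837448,  0.01487818,  0.01006986,  0.00504084,
        0.03294929]), 'joint_efforts': array([-1.79929342e+00, -3.51407504e+01, -3.19059706e+01, -1.82818919e-01,
        3.16683459e-02, -4.85738777e-01]), 'ee_pos': array([0.40672937, 0.15193839, 0.21448999]), 'ee_rot': array([-5.33660797e-05,  1.29436483e-03,  9.99999157e-01,  8.78752286e-05]), 'force': array([0.63526671, 0.38315296, 0.12408556]), 'wrist_torque': array([ 0.03826961, -0.02714374, -0.07810534]), 'grasp_force': 0.0, 'finger_gap': 0.09043181586770271}
[[-9.99996644e-01  2.58873686e-03 -1.06504584e-04]
 [ 2.58871810e-03  9.99996634e-01  1.75888459e-04]
 [ 1.06959555e-04  1.75612159e-04 -9.99999979e-01]] [-1.23928694 -3.09507291  4.17892376]
```

```bash
python3 -m inch '[[[-0.4,-1,0,0,0,0,91],[-0.85,-2.1,0,0,0,0,91],[-1.24,-3.1,0,0,0,0,91],[-1.24,-3.1,0.8,0,0,0,91],[-1.24,-3.1,1.6,0,0,0,91],[-1.24,-3.1,1.6,0,0,0,91]]]' 15
python3 - <<'E'
from h import *
s=r.get_state();print(s["ee_pos"],pix("scene",s["ee_pos"]),pix("top",s["ee_pos"]))
p,d=r.camera("scene");cv2.imwrite("pics/c2.png",cv2.resize(p[150:300,200:360],(800,600),interpolation=cv2.INTER_CUBIC))
E
```

```text
clock: 2.1
ee_pos: [0.435, 0.0757, 0.1726]
ee_rot: [-0.002, -0.001, 1.0, -0.0]
force: [0.2, -0.5, 0.2]
finger_gap: 0.091
grasp_force: 0.0
[0.43495659 0.0756991  0.17259035] [263.86505576 220.28831185] [289.83879592 286.82561673]
```

View pics/c2.png

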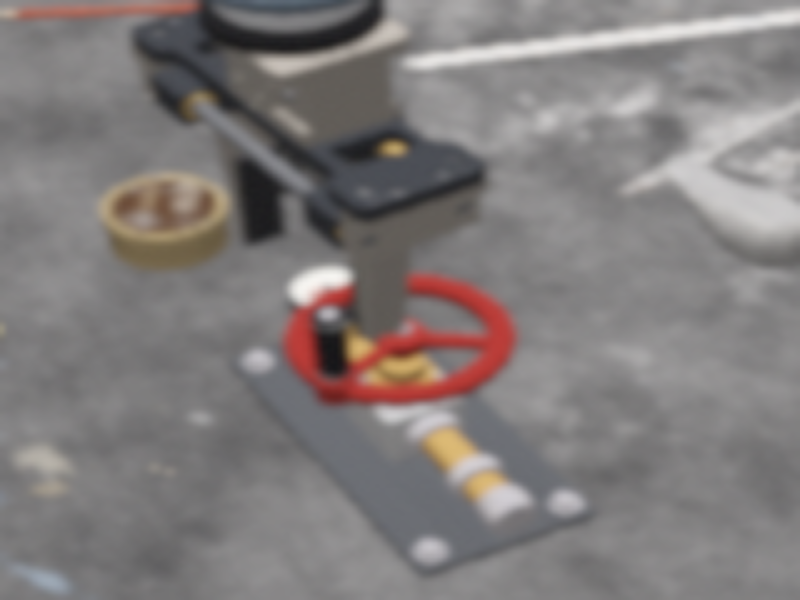

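```bash
python3 -m inch '[[[0,0,0.8,0,0,0,91],[0,0,1.6,0,0,0,91],[0,0,2.2,0,0,0,91],[0,0,2.5,0,0,0,91],[0,0,2.5,0,0,0,91]]]' 15
python3 -m inch '[[[-0.05,0,0,0,0,0,60],[-0.05,0,0,0,0,0,30],[-0.05,0,0,0,0,0,8],[-0.05,0,0,0,0,0,8],[-0.05,0,0,0,0,0,8],[-0.05,0,0,0,0,0,8],[-0.05,0,0,0,0,0,8],[-0.05,0,0,0,0,0,8]]]' 15
```

```text
clock: 2.65
ee_pos: [0.4369, 0.0754, 0.1121]
ee_rot: [-0.0, -0.0, 1.0, -0.0]
force: [0.4, 0.8, -0.2]
finger_gap: 0.0909
grasp_force: 0.0
clock: 3.45
ee_pos: [0.4384, 0.0748, 0.1121]
ee_rot: [-0.0, 0.0, 1.0, -0.0]
force: [0.6, -0.0, -0.3]
finger_gap: 0.0292
grasp_force: 0.0
```

```bash
python3 -m inch '[[[0,0,0,0,0,0,8],[0,0,0,0,0,0,8],[0,0,0,0,0,0,8],[0,0,0,0,0,0,8],[0,0,0,0,0,0,8]]]' 15
```

```text
clock: 3.95
ee_pos: [0.4385, 0.0749, 0.1121]
ee_rot: [0.0, 0.0, 1.0, 0.0]
force: [1.6, 2.7, -0.2]
finger_gap: 0.0175
grasp_force: 15.0
```

```bash
cat > t.py <<'E'
import sys,numpy as np
# tool-unit offsets from the call's start along the circle: start angle, step (deg), n
a,s,n=map(float,sys.argv[1:4]);R=.05/.025
for k in range(1,int(n)+1):
    b=np.radians(a+s*k);a0=np.radians(a);print([round(-R*(np.cos(b)-np.cos(a0)),2),round(R*(np.sin(b)-np.sin(a0)),2)],end=' ')
print()
E
python3 t.py 199.6 -9 10
```

```text
[np.float64(0.08), np.float64(0.3)] [np.float64(0.12), np.float64(0.62)] [np.float64(0.1), np.float64(0.93)] [np.float64(0.03), np.float64(1.24)] [np.float64(-0.08), np.float64(1.53)] [np.float64(-0.23), np.float64(1.8)] [np.float64(-0.43), np.float64(2.05)] [np.float64(-0.66), np.float64(2.26)] [np.float64(-0.93), np.float64(2.43)] [np.float64(-1.21), np.float64(2.56)]
```

```bash
sed -i 's/round(\(-\?R\)/round(float(\1/g; s/,2)/),2)/g' t.py; python3 -m inch '[[[0.08,0.3,0,0,0,0,8],[0.12,0.62,0,0,0,0,8],[0.1,0.93,0,0,0,0,8],[0.03,1.24,0,0,0,0,8],[-0.08,1.53,0,0,0,0,8],[-0.23,1.8,0,0,0,0,8],[-0.43,2.05,0,0,0,0,8],[-0.66,2.26,0,0,0,0,8],[-0.93,2.43,0,0,0,0,8],[-1.21,2.56,0,0,0,0,8]]]' 
python3 t.py 109.6 -9 10
```

```text
clock: 4.95
ee_pos: [0.4687, 0.1404, 0.1121]
ee_rot: [-0.0, 0.0, 1.0, 0.001]
force: [-2.7, 3.1, 2.1]
finger_gap: 0.0177
grasp_force: 15.0
[-0.3, 0.08] [-0.62, 0.12] [-0.93, 0.1] [-1.24, 0.03] [-1.53, -0.08] [-1.8, -0.23] [-2.05, -0.43] [-2.26, -0.66] [-2.43, -0.93] [-2.56, -1.21]
```

```bash
python3 -m inch '[[[-0.3,0.08,0,0,0,0,8],[-0.62,0.12,0,0,0,0,8],[-0.93,0.1,0,0,0,0,8],[-1.24,0.03,0,0,0,0,8],[-1.53,-0.08,0,0,0,0,8],[-1.8,-0.23,0,0,0,0,8],[-2.05,-0.43,0,0,0,0,8]]]' 
python3 t.py 46.6 -6 10
```

```text
clock: 5.65
ee_pos: [0.5209, 0.128, 0.1121]
ee_rot: [0.0, 0.0, 1.0, 0.0]
force: [0.1, 2.4, -0.8]
finger_gap: 0.0174
grasp_force: 15.0
[-0.14, -0.15] [-0.27, -0.32] [-0.38, -0.5] [-0.47, -0.68] [-0.54, -0.88] [-0.59, -1.09] [-0.62, -1.29] [-0.63, -1.5] [-0.61, -1.71] [-0.57, -1.92]
```

```bash
cat > chk.py <<'E'
from plant import r;import sys,numpy as np
s=r.get_state();f=s["force"];sys.exit(int(np.hypot(f[0],f[1])>9 or s["grasp_force"]<8))
E
for k in 0 1 2 3 4 5 6 7 8; do python3 t.py $(echo "46.6-8*$k"|bc) -4 2; done
```

```text
bash: bc: command not found
Traceback (most recent call last):
  File "t.py", line 3, in <module>
    a,s,n=map(float,sys.argv[1:4]);R=.05/.025
    ^^^^^
ValueError: not enough values to unpack (expected 3, got 2)
bash: bc: command not found
Traceback (most recent call last):
  File "t.py", line 3, in <module>
    a,s,n=map(float,sys.argv[1:4]);R=.05/.025
    ^^^^^
ValueError: not enough values to unpack (expected 3, got 2)
bash: bc: command not found
Traceback (most recent call last):
  File "t.py", line 3, in <module>
    a,s,n=map(float,sys.argv[1:4]);R=.05/.025
    ^^^^^
ValueError: not enough values to unpack (expected 3, got 2)
bash: bc: command not found
Traceback (most recent call last):
  File "t.py", line 3, in <module>
    a,s,n=map(float,sys.argv[1:4]);R=.05/.025
    ^^^^^
ValueError: not enough values to unpack (expected 3, got 2)
bash: bc: command not found
Traceback (most recent call last):
  File "t.py", line 3, in <module>
    a,s,n=map(float,sys.argv[1:4]);R=.05/.025
    ^^^^^
ValueError: not enough values to unpack (expected 3, got 2)
bash: bc: command not found
Traceback (most recent call last):
  File "t.py", line 3, in <module>
    a,s,n=map(float,sys.argv[1:4]);R=.05/.025
    ^^^^^
ValueError: not enough values to unpack (expected 3, got 2)
bash: bc: command not found
Traceback (most recent call last):
  File "t.py", line 3, in <module>
    a,s,n=map(float,sys.argv[1:4]);R=.05/.025
    ^^^^^
ValueError: not enough values to unpack (expected 3, got 2)
bash: bc: command not found
Traceback (most recent call last):
  File "t.py", line 3, in <module>
    a,s,n=map(float,sys.argv[1:4]);R=.05/.025
    ^^^^^
ValueError: not enough values to unpack (expected 3, got 2)
bash: bc: command not found
Traceback (most recent call last):
  File "t.py", line 3, in <module>
    a,s,n=map(float,sys.argv[1:4]);R=.05/.025
    ^^^^^
ValueError: not enough values to unpack (expected 3, got 2)
```

```bash
for a in 46.6 38.6 30.6 22.6 14.6 6.6 -1.4 -9.4 -17.4 -25.4 -33.4 -41.4 -49.4 -57.4 -65.4 -73.4 -81.4; do python3 t.py $a -4 2; done
```

```text
[-0.1, -0.1] [-0.19, -0.21] 
[-0.08, -0.11] [-0.16, -0.23] 
[-0.07, -0.12] [-0.12, -0.25] 
[-0.05, -0.13] [-0.09, -0.26] 
[-0.03, -0.14] [-0.05, -0.27] 
[-0.01, -0.14] [-0.01, -0.28] 
[0.01, -0.14] [0.03, -0.28] 
[0.03, -0.14] [0.06, -0.27] 
[0.05, -0.13] [0.1, -0.26] 
[0.06, -0.12] [0.14, -0.24] 
[0.08, -0.11] [0.17, -0.22] 
[0.1, -0.1] [0.2, -0.2] 
[0.11, -0.09] [0.22, -0.17] 
[0.12, -0.07] [0.24, -0.13] 
[0.13, -0.05] [0.26, -0.1] 
[0.14, -0.04] [0.27, -0.06] 
[0.14, -0.02] [0.28, -0.02]
```

```bash
( 
python3 -m inch '[[[-0.1,-0.1,0,0,0,0,8],[-0.19,-0.21,0,0,0,0,8]]]' && python3 chk.py &&
python3 -m inch '[[[-0.08,-0.11,0,0,0,0,8],[-0.16,-0.23,0,0,0,0,8]]]' && python3 chk.py &&
python3 -m inch '[[[-0.07,-0.12,0,0,0,0,8],[-0.12,-0.25,0,0,0,0,8]]]' && python3 chk.py &&
python3 -m inch '[[[-0.05,-0.13,0,0,0,0,8],[-0.09,-0.26,0,0,0,0,8]]]' && python3 chk.py &&
python3 -m inch '[[[-0.03,-0.14,0,0,0,0,8],[-0.05,-0.27,0,0,0,0,8]]]' && python3 chk.py &&
python3 -m inch '[[[-0.01,-0.14,0,0,0,0,8],[-0.01,-0.28,0,0,0,0,8]]]' && python3 chk.py &&
python3 -m inch '[[[0.01,-0.14,0,0,0,0,8],[0.03,-0.28,0,0,0,0,8]]]' && python3 chk.py &&
python3 -m inch '[[[0.03,-0.14,0,0,0,0,8],[0.06,-0.27,0,0,0,0,8]]]' && python3 chk.py &&
python3 -m inch '[[[0.05,-0.13,0,0,0,0,8],[0.1,-0.26,0,0,0,0,8]]]' && python3 chk.py &&
python3 -m inch '[[[0.06,-0.12,0,0,0,0,8],[0.14,-0.24,0,0,0,0,8]]]' && python3 chk.py ; echo $?) | egrep 'ee_pos|force|^[01]'
```

```text
ee_pos: [0.5254, 0.1225, 0.1121]
force: [2.9, 4.0, -2.3]
grasp_force: 15.0
ee_pos: [0.529, 0.1168, 0.1122]
force: [2.6, 3.1, -1.8]
grasp_force: 15.0
ee_pos: [0.5318, 0.1105, 0.1121]
force: [2.8, 3.1, -1.3]
grasp_force: 15.0
ee_pos: [0.5338, 0.1039, 0.1121]
force: [1.7, 1.7, -0.3]
grasp_force: 15.0
ee_pos: [0.5349, 0.0971, 0.1121]
force: [-0.6, 2.2, 1.5]
grasp_force: 15.0
ee_pos: [0.535, 0.0901, 0.1121]
force: [-1.7, 1.6, 3.2]
grasp_force: 15.0
ee_pos: [0.5348, 0.0872, 0.1122]
force: [0.6, 30.3, -2.8]
grasp_force: 15.0
1
```

```bash
( 
python3 -m inch '[[[0,0,0,0,0,0,8],[0,0,0,0,0,0,8],[0,0,0,0,0,0,8]]]'; python3 -m inch '[[[0,0.05,0,0,0,0,8],[0,0.1,0,0,0,0,8],[0,0.1,0,0,0,0,8]]]' )
python3 - <<'E'
from h import *
p,d=r.camera("scene");cv2.imwrite("pics/c3.png",cv2.resize(p[150:300,200:360],(800,600),interpolation=cv2.INTER_CUBIC))
E
```

```text
clock: 7.35
ee_pos: [0.535, 0.0881, 0.1122]
ee_rot: [0.0, 0.001, 1.0, 0.004]
force: [1.0, 29.2, -1.9]
finger_gap: 0.0179
grasp_force: 15.0
clock: 7.65
ee_pos: [0.5348, 0.0885, 0.1122]
ee_rot: [0.0, 0.001, 1.0, 0.002]
force: [-0.0, 17.2, -1.5]
finger_gap: 0.0173
grasp_force: 15.0
```

View pics/c3.png

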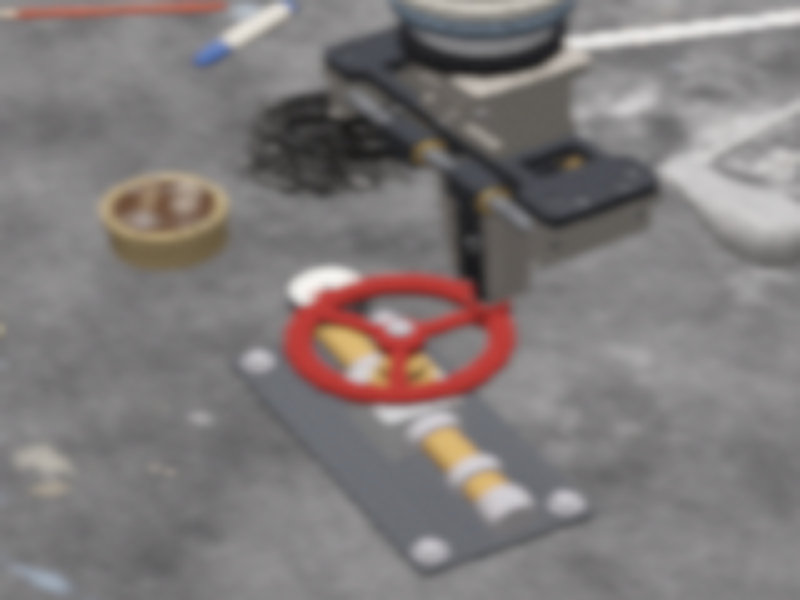

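The scene crop shows the handle gripped between the fingers on the far side of the wheel, at about (480,290), with nothing else touching. It held at y≈0.089 against 17–30 N, so this is the stop. Next I open it two turns.

```bash
for a in -6.5 137.5 281.5 65.5 209.5; do python3 t.py $a 14.4 10; done
```

```text
[0.01, 0.5] [0.14, 0.99] [0.38, 1.42] [0.73, 1.78] [1.16, 2.05] [1.64, 2.2] [2.14, 2.22] [2.63, 2.12] [3.08, 1.9] [3.46, 1.58] 
[0.29, -0.41] [0.47, -0.88] [0.53, -1.38] [0.46, -1.87] [0.27, -2.34] [-0.03, -2.74] [-0.42, -3.05] [-0.88, -3.26] [-1.37, -3.35] [-1.87, -3.31] 
[-0.47, 0.16] [-0.89, 0.43] [-1.23, 0.8] [-1.47, 1.25] [-1.59, 1.73] [-1.58, 2.23] [-1.45, 2.72] [-1.2, 3.16] [-0.86, 3.52] [-0.43, 3.78] 
[0.48, 0.15] [0.98, 0.17] [1.47, 0.07] [1.92, -0.14] [2.3, -0.47] [2.59, -0.88] [2.77, -1.35] [2.83, -1.84] [2.76, -2.34] [2.57, -2.8] 
[-0.3, -0.4] [-0.69, -0.72] [-1.15, -0.92] [-1.64, -1.01] [-2.14, -0.98] [-2.61, -0.81] [-3.03, -0.54] [-3.37, -0.17] [-3.61, 0.27] [-3.73, 0.76]
```

```bash
python3 -m inch '[[[0.01,0.5,0,0,0,0,8],[0.14,0.99,0,0,0,0,8],[0.38,1.42,0,0,0,0,8],[0.73,1.78,0,0,0,0,8],[1.16,2.05,0,0,0,0,8],[1.64,2.2,0,0,0,0,8],[2.14,2.22,0,0,0,0,8],[2.63,2.12,0,0,0,0,8],[3.08,1.9,0,0,0,0,8],[3.46,1.58,0,0,0,0,8]]]' 20
```

```text
clock: 8.7
ee_pos: [0.4468, 0.1256, 0.1122]
ee_rot: [-0.0, -0.0, 1.0, 0.0]
force: [4.5, 0.7, 0.4]
finger_gap: 0.0173
grasp_force: 20.0
```

```bash
python3 -m inch '[[[0.29,-0.41,0,0,0,0,8],[0.47,-0.88,0,0,0,0,8],[0.53,-1.38,0,0,0,0,8],[0.46,-1.87,0,0,0,0,8],[0.27,-2.34,0,0,0,0,8],[-0.03,-2.74,0,0,0,0,8],[-0.42,-3.05,0,0,0,0,8],[-0.88,-3.26,0,0,0,0,8],[-1.37,-3.35,0,0,0,0,8],[-1.87,-3.31,0,0,0,0,8]]]'
```

```text
clock: 9.7
ee_pos: [0.494, 0.0435, 0.112]
ee_rot: [-0.002, 0.002, 1.0, 0.002]
force: [-6.9, 18.2, 8.2]
finger_gap: 0.0178
grasp_force: 20.0
```

```bash
python3 -m inch '[[[-0.47,0.24,0,0,0,0,8],[-0.89,0.53,0,0,0,0,8],[-1.23,0.9,0,0,0,0,8],[-1.47,1.35,0,0,0,0,8],[-1.59,1.83,0,0,0,0,8],[-1.58,2.33,0,0,0,0,8],[-1.45,2.82,0,0,0,0,8],[-1.2,3.26,0,0,0,0,8],[-0.86,3.62,0,0,0,0,8],[-0.43,3.88,0,0,0,0,8]]]'
```

```text
clock: 10.7
ee_pos: [0.5047, 0.1395, 0.1121]
ee_rot: [-0.0, -0.0, 1.0, -0.001]
force: [-0.3, -10.1, 7.2]
finger_gap: 0.0172
grasp_force: 20.0
```

```bash
python3 -m inch '[[[0.48,0.11,0,0,0,0,8],[0.98,0.12,0,0,0,0,8],[1.47,0.02,0,0,0,0,8],[1.92,-0.19,0,0,0,0,8],[2.3,-0.52,0,0,0,0,8],[2.59,-0.93,0,0,0,0,8],[2.77,-1.4,0,0,0,0,8],[2.83,-1.89,0,0,0,0,8],[2.76,-2.39,0,0,0,0,8],[2.57,-2.85,0,0,0,0,8]]]'
```

```text
clock: 11.7
ee_pos: [0.4411, 0.0687, 0.1122]
ee_rot: [0.0, 0.001, 1.0, 0.001]
force: [6.3, 7.9, -2.8]
finger_gap: 0.0176
grasp_force: 20.0
```

```bash
python3 -m inch '[[[-0.3,-0.38,0,0,0,0,8],[-0.69,-0.68,0,0,0,0,8],[-1.15,-0.86,0,0,0,0,8],[-1.64,-0.95,0,0,0,0,8],[-2.14,-0.92,0,0,0,0,8],[-2.61,-0.75,0,0,0,0,8],[-3.03,-0.48,0,0,0,0,8],[-3.37,-0.12,0,0,0,0,8],[-3.61,0.32,0,0,0,0,8],[-3.73,0.81,0,0,0,0,8]]]'
python3 -m inch '[[[0,0,0,0,0,0,8],[0,0,0,0,0,0,8],[0,0,0,0,0,0,8]]]'
```

```text
clock: 12.7
ee_pos: [0.5347, 0.0878, 0.1121]
ee_rot: [-0.0, 0.0, 1.0, -0.001]
force: [0.3, -4.5, 4.0]
finger_gap: 0.0176
grasp_force: 20.0
clock: 13.0
ee_pos: [0.5347, 0.0883, 0.1122]
ee_rot: [0.0, 0.0, 1.0, 0.0]
force: [4.3, -0.7, 0.3]
finger_gap: 0.0179
grasp_force: 20.0
```

```bash
python3 -m inch '[[[0,0.03,0,0,0,0,8],[0,0.03,0,0,0,0,8],[0,0.03,0,0,0,0,8],[0,0.03,0,0,0,0,8],[0,0.03,0,0,0,0,8]]]'
python3 - <<'E'
from h import *
p,d=r.camera("scene");cv2.imwrite("pics/c4.png",cv2.resize(p[150:300,200:360],(800,600),interpolation=cv2.INTER_CUBIC))
E
```

```text
clock: 13.5
ee_pos: [0.5347, 0.0887, 0.1122]
ee_rot: [0.0, 0.0, 1.0, -0.0]
force: [4.9, -3.0, 1.6]
finger_gap: 0.0173
grasp_force: 20.0
```

View pics/c4.png

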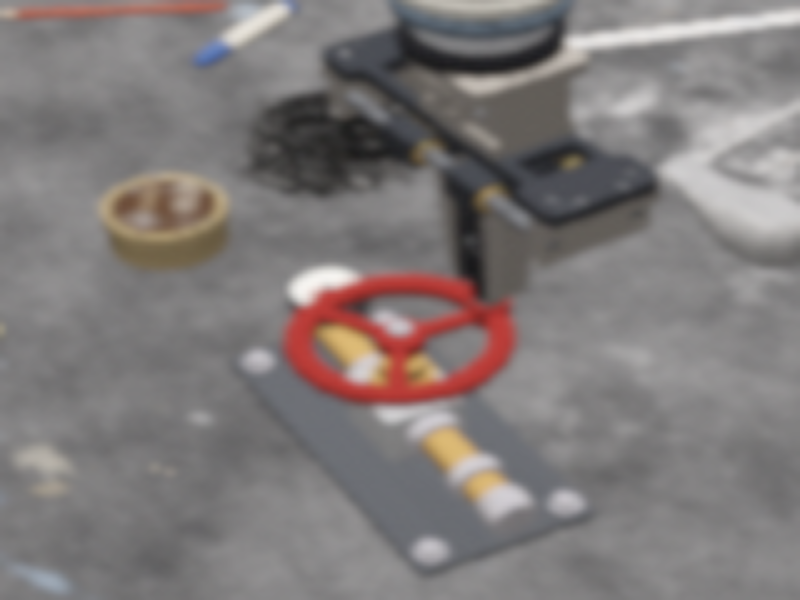

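The wheel, its spokes and the gripper at about (480,290) look the same as in the stop picture. That means exactly two turns, with the handle still gripped and the nearby things unmoved.

```bash
python3 -c "
from plant import r
print(r.finish_job())"
```

```text
the job is handed in; nothing more can be done
None
```

I turned the valve shut against its stop, opened it exactly two turns, and handed the job in at about 13.5 s with the fingers holding the crank handle still at 20 N; no judging result came back, and nothing near the valve looked moved in the last close-up.

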